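# Prop the drying cabinet door on its stay

### The arm

A 7-joint arm with a two-finger parallel gripper is mounted at the origin on the work surface. World frame = base frame: x ahead of the robot, y to its left, z up, the work surface at z = 0. Lengths are in m, angles in rad, forces in N, time in s.
With the tool pointing down it reaches from about 0.35 to 0.9 m from the base axis. Payload 7.2 kg.
Tool frame: the origin (TCP) lies between the finger pads; the fingertips stand 19 mm ahead of it and the grasp point (between the pads) is the TCP; z points along the fingers, y is the line along which they close (so a half turn about z gives the same grasp; the last joint's range is limited). The gripper opens to 85 mm and grips with 20 to 120 N. Pads are 22 mm wide; open, the fingers measure 114 mm over their backs; the gripper's body (76 mm by 85 mm) begins 54 mm behind the grasp point. The pads swing forward as they close: fully open they stand 13 mm farther back than shut.
Start: joints at [-1.172, 0.411, -0.013, 1.596, 0.006, 1.134, -0.082], TCP at [0.281, 0.558, 0.25] pointing down, gripper open.
Joint ranges: [-2.95, 2.95], [-0.29, 1.99], [-1.47, 1.44], [0.14, 2.54], [-1.03, 4.17], [0.13, 1.85], [-2.86, 2.86]. Speed limits (rad/s): [2.39, 2.39, 3.01, 3.01, 3.14, 3.14, 3.14].

### API

Orientations are given as [roll, pitch, yaw] about the fixed x, y, z axes, in that order (R = Rz(yaw) Ry(pitch) Rx(roll)).
In Python, from station import robot gives the robot as it stands.
- The arm moves only by the tool play_rows, never from a script. Its argument "steps" is a list of rows, each a list of 7 numbers: the turn, a rotation vector about the world's x, y, z in degrees, then the shift along the world's x, y, z in mm, then the closure in counts, from 0 (fully open) to 255 (shut). In form: [[ax, ay, az, tx, ty, tz, jaw], ...]. A call has 1 to 10 rows; each row is the pose to reach, as a shift and turn from the pose commanded when the call began; what a row does not reach only later rows make up. A row lasts 1/12 s, in which the tool goes at most 41.7 mm and 7.16 degrees, less where a joint would pass 70% of its speed; a pose out of reach is approached as far as the arm can. A call with a gripper value outside its range is refused whole. The fingers move at their own pace and stop on an object; the grip force is fixed at half the most. Time passes only in rows, so rows that repeat a pose let the fingers close. It gives the time, the measured TCP pose, the force, the opening and the grip force at its end, in the units of the state.
- robot.get_obs(): the state, without advancing time (a new reading comes with each control period).
- robot.read_camera(name): name is "scene" or "top" or "wrist"; returns the picture (480x640x3 uint8, red, green, blue); there is no depth.
- robot.camera_params(name): a dict with "vfov" (degrees; the focal length in pixels is half the picture's height over the tangent of half this angle, whatever the lens; pixels are square), "cx", "cy" (the principal point, pixels), "xyz" and "rotation" of the camera in the world; the wrist camera has in their place "hand_eye" (4x4, takes a point from camera to tool coordinates, whose origin is the TCP and whose axes are the flange's). Camera axes: x right, y down, z forward; pixel columns grow to the right and rows downward; lengths in m; the calibration is good to about 2 mm. A picture is of the moment at which its call begins: read the wrist's pose just before it. camera_params takes no time and is no camera call.
- robot.close_job(): hands the job in; it is judged then, once.
The state is a dict: "time": time; "q": joint angles; "qvel": joint speeds; "joint_efforts": joint torques, N m; "tool_pos": TCP position; "eef_rot": TCP orientation; "force": force on the tool from outside, world axes, zero at the start; "torque": the same for the moment, N m; "width": opening from 0.0 (shut) to 1.0 (fully open); "grip_force": force on a finger pad.
Only numpy, scipy, OpenCV 4.12 (cv2) and the standard library are available. Lean on these libraries where they do the work, as an engineer would, in place of code of your own. Each camera call takes 0.05 s, during which the arm holds its last target. There are 200 camera calls.

### The job

Prop the drying cabinet's door open for airing: take the brass stay bar by its black barrel knob, open the door with it and drop the bar's red-marked middle hole over the steel peg on the cabinet roof, pressed fully down so that the bar lies level just over the peg's collar. Feel for the peg gently rather than forcing the bar down on it, then let go, leaving the jar, the hammer and the steel block where they are.

Things in the scene. Friction and masses are not known exactly. Their poses are not given: they have to be found in the camera images.
- cabinet: Dark wooden drying cabinet, fixed, 240 deep (x) by 340 wide (y) by 170 mm high; origin at the centre of its underside, z up, its open front faces its -x. A door (300 wide, 160 high, 16 mm thick) hangs on an upright hinge axis at x = -128, y = +150 mm and, shut, runs from there along -y; its free edge opens toward -x, up to 75 deg; it starts 2 to 15 deg ajar and stays where left (0.45 N m).
- knob: Knob of the brass stay bar (270 long, 26 wide, 5 mm thick, 182 mm over the bench when level). Origin at the bar's underside under the knob, x along the bar away from its pivot, z up. The pivot is on the door's top rail, 160 mm from the hinge axis, and 225 mm behind this origin at the start. Five 11 mm holes lie 75, 105, 135 (middle, edged red), 165, 195 mm from the pivot.
- knob_grip (a point): Middle of the black barrel knob (upright, 24 mm across, 26 tall) on a 9 mm stem, 31 mm above the bar's underside (26 above its top). The knob sits loose in a slot: it slides along the bar at 1 N until a hidden stop each way, 0.5 to 12.5 mm off and different every time, before the bar follows. So the hand does not tell where the holes are: feel for the peg, within the 30 mm hole spacing.
- knob_foot (a point): The same point as the knob's origin. How the bar moves: it swivels freely on its pivot (0 to 160 deg counter-clockwise from above, from pointing along the door away from the hinge; starts 17 to 46 deg, level, beside the peg) and tilts up from level (its stop) to 40 deg. Tilting is stiff (0.4 N m): it stays up where left and must be pressed down. It can strike only the keeper and robot.
- keeper: Steel keeper screwed to the cabinet roof near its front edge: 44 mm square base plate 4 mm thick, a round collar 20 mm in diameter up to 10 mm above the roof, and on it an upright peg 9 mm in diameter and 13.5 mm tall (flat-topped, edge barely broken). Origin at the centre of the plate's underside, z up.
- peg_seat (a point): Centre of the collar's top face, at the foot of the peg. The peg's top is 13.5 mm above this. With the bar fully down (level, at its stop) its underside is 2 mm above this, and this point lies 76 to 104 mm behind the knob's origin on the bar's centre line when the peg is in the middle hole.
- jar: Amber jar with wooden cap, 52 mm diameter, 70 mm high, standing loose at the back left of the cabinet roof; leave alone. Origin at its underside.
- hammer: Small hammer lying on the bench to the right of the cabinet; leave alone.
- block: Steel bench block, 70 by 70 by 35 mm, on the bench to the left; leave alone. Origin at its underside.

How it is judged:
On the way:
1. the tilted-up bar's middle hole is brought over the peg (x of peg_seat in the frame of knob between -0.112 and -0.068 m and y of peg_seat in the frame of knob between -0.02 and 0.02 m and z of knob_foot in the frame of peg_seat above 0.012 m), for 0.05 s.
At the end, for the whole second after the job is handed in: The peg is in the middle hole (within 3 mm of the bar's centre line, 75.5 to 104.5 mm behind the knob); the bar is level within 0.04 rad, its underside at the knob under 5 mm above the collar's top, released and at rest; jar, hammer and block within 20 mm of where they stood (x of peg_seat in the frame of knob between -0.1045 and -0.0755 m and y of peg_seat in the frame of knob between -0.003 and 0.003 m and z of knob_foot in the frame of peg_seat below 0.005 m and angle between knob's own z axis and vertical below 0.04 rad and linear speed of knob below 0.01 m/s and distance of each of jar, hammer, block from where it was at the start of the episode below 0.02 m); the robot touches nothing.
It fails at once if the peg or its keeper is pressed with more than 35 N (the bar forced down on it) (contact force between keeper and anything else above 35 N).
It fails at once if the jar, hammer or block is shifted by more than 20 mm (distance of any of jar, hammer, block from where it was at the start of the episode above 0.02 m).
It also fails if it takes over 64 s, if anything falls off the work surface, if the arm or the gripper's body presses on something with over 40 N, if the wrist force passes 120 N, or if a joint passes its speed limit or range.

## Working session

There is one attempt and no reset: what is moved stays moved. The work goes in short steps, Python scripts to look and compute and a tool call to move; the robot and the scene stay as the last step left them, time stands still between calls to the robot, and variables do not carry over. Pictures are saved under pics/ and viewed, at most 10 in all, crops included, and the job is handed in when it is done.

Besides the shell and the picture viewer there is one more tool, called after "Call:" by a JSON object that holds its "op" and its "data". play_rows: Moves the arm, as the interface text tells. Its arguments: {"type":"object","properties":{"steps":{"type":"array"}},"required":["steps"]}

```bash
mkdir -p pics; ls; cat > h.py <<'E'
import numpy as np, cv2
from station import robot
from scipy.spatial.transform import Rotation as R
def snap(n,f):
    im=robot.read_camera(n); cv2.imwrite('pics/'+f,im[:,:,::-1]); return im
def cam(n,obs=None):
    p=robot.camera_params(n); f=240/np.tan(np.radians(p['vfov'])/2)
    if 'hand_eye' in p:
        H=np.array(p['hand_eye']); T=np.eye(4); T[:3,:3]=R.from_euler('xyz',obs['eef_rot']).as_matrix(); T[:3,3]=obs['tool_pos']
        M=T@H; return f,p['cx'],p['cy'],M[:3,3],M[:3,:3]
    r=np.array(p['rotation']); r=r if r.shape==(3,3) else R.from_euler('xyz',r).as_matrix()
    return f,p['cx'],p['cy'],np.array(p['xyz']),r
def ray(c,u,v,z):
    f,cx,cy,o,r=c; d=r@np.array([(u-cx)/f,(v-cy)/f,1]); return o+d*(z-o[2])/d[2]
def proj(c,P):
    f,cx,cy,o,r=c; q=r.T@(np.array(P)-o); return cx+f*q[0]/q[2],cy+f*q[1]/q[2]
E
python3 - <<'E'
from h import *
o=robot.get_obs(); print(o)
for n in ('scene','top'):
    print(robot.camera_params(n)); snap(n,n+'0.png')
print(robot.camera_params('wrist'))
E
```

```text
pics
{'time': 0.0, 'q': array([-1.17222286,  0.41189369, -0.01273149,  1.59707107,  0.0056487 ,
        1.13430812, -0.0822086 ]), 'qvel': array([-0.00066946, -0.00092257,  0.00084142, -0.00134363,  0.00056819,
        0.00113099,  0.00038815]), 'joint_efforts': array([-9.09241189e-04, -6.00616980e+01,  6.81988131e-01, -2.99407732e+01,
        1.38998707e-02,  1.08336151e-02,  1.98275529e-06]), 'tool_pos': array([0.28107726, 0.55769093, 0.24944577]), 'eef_rot': array([-3.13995530e+00,  1.53238380e-04,  2.67487395e+00]), 'force': array([-0.45748682,  0.13177954, -0.08020422]), 'torque': array([-0.04489002,  0.00696906, -0.00878852]), 'grip_force': 0.0, 'width': 1.0031144038079547}
{'vfov': 50.37438698951721, 'cx': 314.5759094641053, 'cy': 238.42139403540287, 'xyz': array([ 0.97250337, -0.70852756,  0.88054643]), 'rotation': array([-2.307555  ,  0.00804687,  0.55954467])}
{'vfov': 51.77564132131656, 'cx': 316.86197843380324, 'cy': 236.6661851456433, 'xyz': array([ 0.43380951, -0.0056474 ,  1.24123182]), 'rotation': array([-3.04252445, -0.00839742, -1.56860978])}
{'vfov': 70.24609881400144, 'cx': 321.4231351573213, 'cy': 238.36072209778058, 'hand_eye': array([[-1.44637304e-04, -9.65216321e-01, -2.61452545e-01,
         6.68397069e-02],
       [ 9.99999965e-01, -8.13756930e-05, -2.52788330e-04,
        -3.24758183e-04],
       [ 2.22719540e-04, -2.61452572e-01,  9.65216298e-01,
        -1.23229087e-01],
       [ 0.00000000e+00,  0.00000000e+00,  0.00000000e+00,
         1.00000000e+00]])}
```

View pics/top0.png

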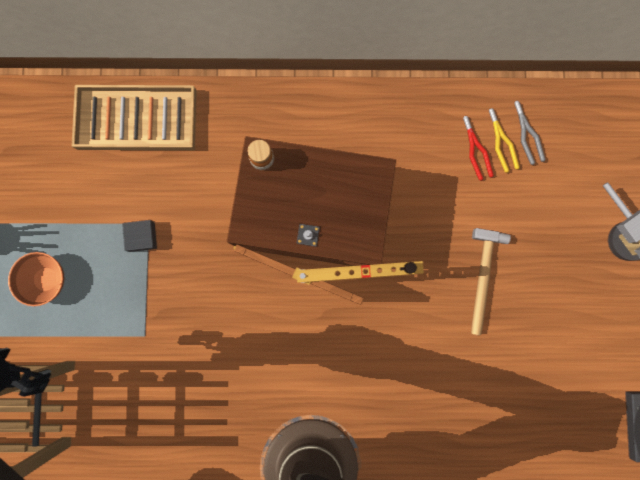

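View pics/scene0.png

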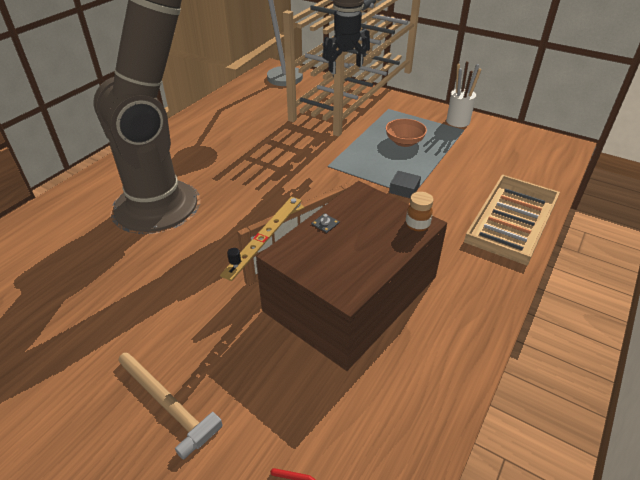

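The top view shows the bar running from its pivot at about (303,275) to the knob at (409,268), with the red hole at (365,271). The peg is at (309,235) and the cabinet roof corners are near (246,137), (395,159), (382,266) and (229,243). The scene view shows the bar level beside the keeper.

```bash
cat > m.py <<'E'
from h import *
im=cv2.imread('pics/top0.png'); hsv=cv2.cvtColor(im,cv2.COLOR_BGR2HSV); c=cam('top')
def cen(m): 
    ys,xs=np.nonzero(m); return xs.mean(),ys.mean(),len(xs)
def sub(m,x0,x1,y0,y1):
    k=np.zeros_like(m); k[y0:y1,x0:x1]=m[y0:y1,x0:x1]; return k
b=sub(cv2.inRange(hsv,(18,120,120),(35,255,255)),290,430,255,290); pts=np.argwhere(b)[:,::-1].astype(np.float32)
print('bar',cv2.minAreaRect(pts))
box=cv2.boxPoints(cv2.minAreaRect(pts))
for p in box: print(p,ray(c,*p,.187))
r=cen(sub(cv2.inRange(hsv,(0,170,120),(6,255,255))|cv2.inRange(hsv,(174,170,120),(180,255,255)),350,380,260,282)); print('red',r,ray(c,r[0],r[1],.187))
k=cen(sub(cv2.inRange(hsv,(0,0,0),(180,255,45)),400,418,258,278)); print('knob',k,ray(c,k[0],k[1],.22))
g=cv2.inRange(hsv,(0,0,70),(180,60,255)); p=cen(sub(g,296,322,224,248)); print('keeper',p,ray(c,p[0],p[1],.176))
for q in [(246,137),(395,159),(382,266),(229,243)]: print('roof',ray(c,*q,.17))
print('jar',ray(c,260,148,.24)); 
cv2.imwrite('pics/crop0.png',cv2.resize(im[215:310,220:430],None,fx=3.8,fy=3.8,interpolation=cv2.INTER_CUBIC))
E
python3 m.py
```

```text
bar ((357.66131591796875, 272.35784912109375), (15.652501106262207, 129.640380859375), 86.76898193359375)
[292.50305 268.19745] [0.47103048 0.03741874 0.187     ]
[421.93738 260.89062] [ 0.48730074 -0.23881248  0.187     ]
[422.81958 276.51825] [ 0.4540281  -0.24006645  0.187     ]
[293.38525 283.82507] [0.43792936 0.03531432 0.187     ]
red (np.float64(364.90909090909093), np.float64(270.8181818181818), 33) [ 0.46584037 -0.11675072  0.187     ]
knob (np.float64(406.375), np.float64(268.0), 8) [ 0.47085661 -0.19903482  0.22      ]
keeper (np.float64(306.9591836734694), np.float64(234.51020408163265), 294) [0.54433631 0.00709218 0.176     ]
roof [0.7620478  0.14330057 0.17      ]
roof [ 0.7136632  -0.18706981  0.17      ]
roof [ 0.47686629 -0.15567951  0.17      ]
roof [0.52591215 0.17630511 0.17      ]
jar [0.71739372 0.10424735 0.24      ]
```

View pics/crop0.png

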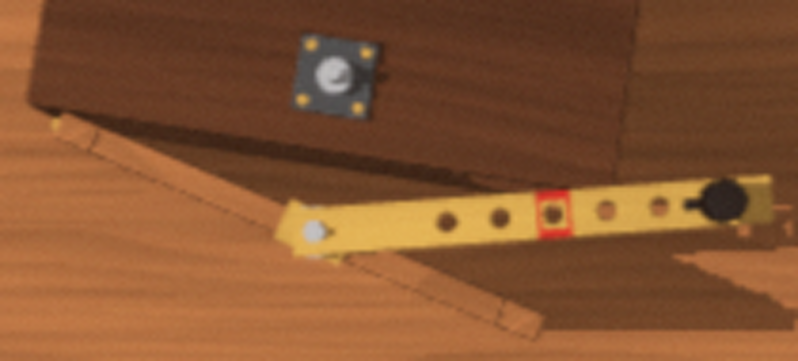

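```bash
cat > k.py <<'E'
from h import *
from scipy.optimize import fsolve
c=cam('top')
P=ray(c,302.6,275.8,.19)[:2]; K=ray(c,410.3,267.6,.22)[:2]; red=ray(c,365.5,271.3,.187)[:2]; peg=ray(c,308.3,234.9,.185)[:2]
C=np.array([.6196,-.0058]); H=np.array([.5149,.1613]); Hp=ray(c,235.3,247.6,.168)[:2]
print('P',P,'K',K,'red',red,'peg',peg,'H',H,Hp)
print('PK',np.linalg.norm(K-P),'Pred',np.linalg.norm(red-P),'HP',np.linalg.norm(P-H))
cabdir=np.array([-.146,-.989])
def th(d): return np.degrees(np.arctan2(d[1],d[0]))
print('door dir',th(P-H),'shut',th(cabdir),'bar',th(K-P))
sols=[]
for a in range(-200,0):
    A=np.radians([a,a+1]); d=[np.linalg.norm(H+.16*np.array([np.cos(t),np.sin(t)])-peg)-.135 for t in A]
    if d[0]*d[1]<0:
        Pt=H+.16*np.array([np.cos(A[0]),np.sin(A[0])]); u=(peg-Pt)/.135
        print('door',a,'open',th(cabdir)-a,'Pt',Pt,'bardir',th(u),'swivel',th(u)-a,'Kt(225)',Pt+.225*u)
E
python3 k.py
```

```text
P [0.45488998 0.01579445] K [ 0.47170202 -0.20716852] red [ 0.46481945 -0.11800241] peg [0.54256995 0.00410285] H [0.5149 0.1613] [0.51609133 0.16277581]
PK 0.2235959068191625 Pred 0.13416479818897448 HP 0.1573946269320538
door dir -112.41244065589402 shut -98.39757257471851 bar -85.687894892218
door -130 open 31.60242742528149 Pt [0.41205398 0.03873289] bardir -14.859987996559964 swivel 115.14001200344003 Kt(225) [ 0.6295806  -0.01898384]
door -31 open -67.39757257471851 Pt [0.65204677 0.07889391] bardir -145.66036114161346 swivel -114.66036114161346 Kt(225) [ 0.46958541 -0.04575785]
```

Call:
{"op": "play_rows", "data": {"steps": [[0, 0, -6, 9, -38, 10, 0], [0, 0, -12, 18, -76, 20, 0], [0, 0, -18, 27, -114, 30, 0], [0, 0, -24, 36, -152, 40, 0], [0, 0, -30, 45, -190, 50, 0], [0, 0, -36, 54, -228, 50, 0], [0, 0, -42, 63, -266, 50, 0], [0, 0, -48, 72, -304, 50, 0], [0, 0, -54, 81, -342, 50, 0], [0, 0, -59, 90, -380, 50, 0]]}}

```text
time: 0.93
tool_pos: [0.3711, 0.1762, 0.3002]
eef_rot: [-3.141, -0.0, 1.64]
force: [1.2, 0.2, -0.1]
width: 1.0
grip_force: 0.0
```

Call:
{"op": "play_rows", "data": {"steps": [[0, 0, 0, 10, -38, 0, 0], [0, 0, 0, 20, -76, 0, 0], [0, 0, 0, 30, -114, 0, 0], [0, 0, 0, 40, -152, 0, 0], [0, 0, 0, 50, -190, 0, 0], [0, 0, 0, 60, -228, 0, 0], [0, 0, 0, 70, -266, 0, 0], [0, 0, 0, 80, -304, 0, 0], [0, 0, 0, 90, -342, 0, 0], [0, 0, 0, 100, -384, 0, 0]]}}

```text
time: 1.77
tool_pos: [0.4711, -0.2057, 0.3003]
eef_rot: [3.141, -0.0, 1.646]
force: [1.0, 1.0, -1.0]
width: 1.0
grip_force: 0.0
```

Call:
{"op": "play_rows", "data": {"steps": [[0, 0, 0, 0, 0, 0, 0], [0, 0, 0, 0, 0, 0, 0], [0, 0, 0, 0, 0, 0, 0]]}}

```text
time: 2.02
tool_pos: [0.4706, -0.2042, 0.2997]
eef_rot: [-3.14, -0.0, 1.644]
force: [0.1, 0.6, 0.0]
width: 1.002
grip_force: 0.0
```

```bash
python3 - <<'E'
from h import *
o=robot.get_obs(); print(o['time'],o['tool_pos'],np.degrees(o['eef_rot']),o['force'],o['q'])
snap('wrist','w1.png'); c=cam('wrist',o); print(proj(c,(.4717,-.2072,.22)))
E
```

```text
2.0167 [ 0.47058818 -0.20420594  0.29974762] [-1.79925147e+02 -2.20280958e-02  9.42089121e+01] [0.14105269 0.56675111 0.00481776] [-0.3451416   0.20500995  0.78496779  1.83337696 -0.15673342  1.16798092
  0.56476828]
(np.float64(324.37227603268667), np.float64(260.3063926296301))
```

View pics/w1.png

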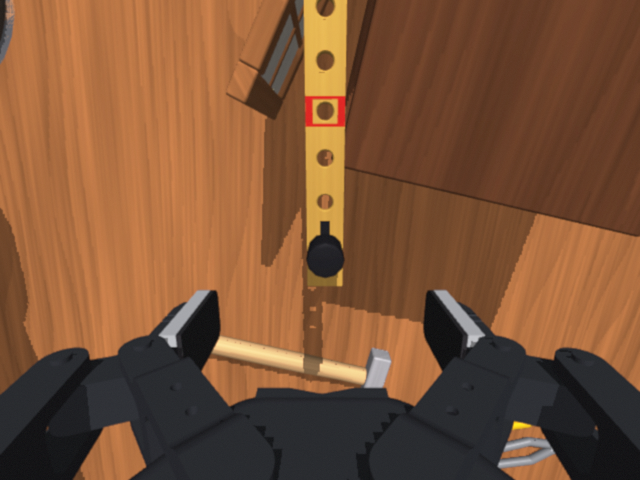

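The wrist view shows the knob at (325,257), within 3 px of my prediction, and the red hole at (325,111). I'll descend and grip the knob.

Call:
{"op": "play_rows", "data": {"steps": [[0, 0, 0, 0, 0, -30, 0], [0, 0, 0, 0, 0, -60, 0], [0, 0, 0, 0, 0, -75, 0], [0, 0, 0, 0, 0, -85, 0], [0, 0, 0, 0, 0, -85, 0], [0, 0, 0, 0, 0, -85, 100], [0, 0, 0, 0, 0, -85, 180], [0, 0, 0, 0, 0, -85, 255], [0, 0, 0, 0, 0, -85, 255], [0, 0, 0, 0, 0, -85, 255]]}}

```text
time: 2.9
tool_pos: [0.4713, -0.2045, 0.216]
eef_rot: [3.14, 0.0, 1.645]
force: [2.2, -0.0, -2.1]
width: 0.299
grip_force: 0.8
```

Call:
{"op": "play_rows", "data": {"steps": [[0, 0, 0, 0, 0, 0, 255], [0, 0, 0, 0, 0, 0, 255], [0, 0, 0, 0, 0, 0, 255], [0, 0, 0, 0, 0, 0, 255], [0, 0, 0, 0, 0, 0, 255], [0, 0, 0, 0, 0, 0, 255]]}}

```text
time: 3.4
tool_pos: [0.471, -0.2045, 0.2154]
eef_rot: [3.141, 0.0, 1.645]
force: [0.4, -0.7, 2.0]
width: 0.256
grip_force: 58.7
```

```bash
cat > plan.py <<'E'
import sys
from h import *
o=robot.get_obs(); print(np.round(o['tool_pos'],4),np.degrees(o['eef_rot']).round(1),o['force'].round(1),o['width'],o['grip_force'])
H=np.array([.5149,.1613])
def pose(door,bar,tilt,L=.2245):
    d,b,t=np.radians([door,bar,tilt])
    P=np.r_[H+.16*np.array([np.cos(d),np.sin(d)]),.182]
    u=np.array([np.cos(b)*np.cos(t),np.sin(b)*np.cos(t),np.sin(t)]); n=np.array([-np.cos(b)*np.sin(t),-np.sin(b)*np.sin(t),np.cos(t)])
    y=np.cross(n,u); R0=R.from_matrix(np.c_[u,y,n])
    return P+u*L+n*.0325,R0
p0,r0=pose(-112.4,-85.7,0)
for a in [(-112.4,-85.7,7),(-112.4,-85.7,13)]+[(-112.4-17.6*s,-85.7+70.8*s,13) for s in np.arange(1,13)/12.]:
    p,r=pose(*a); print(np.round(a,1),'rv',np.degrees((r*r0.inv()).as_rotvec()).round(1),'sh',((p-p0)*1e3).round(0))
E
python3 plan.py
```

```text
[ 0.471  -0.2045  0.2154] [180.    0.   94.2] [ 0.4 -0.7  2. ] 0.2560587731856983 58.70341658592224
[-112.4  -85.7    7. ] rv [-7.  -0.5  0. ] sh [-0.  6. 27.]
[-112.4  -85.7   13. ] rv [-13.  -1.  -0.] sh [-1. 13. 50.]
[-113.9  -79.8   13. ] rv [-12.9  -1.6   5.9] sh [17. 17. 50.]
[-115.3  -73.9   13. ] rv [-12.8  -2.3  11.7] sh [34. 24. 50.]
[-116.8  -68.    13. ] rv [-12.7  -3.   17.6] sh [51. 33. 50.]
[-118.3  -62.1   13. ] rv [-12.6  -3.6  23.5] sh [67. 44. 50.]
[-119.7  -56.2   13. ] rv [-12.4  -4.3  29.4] sh [82. 57. 50.]
[-121.2  -50.3   13. ] rv [-12.2  -4.9  35.2] sh [96. 72. 50.]
[-122.7  -44.4   13. ] rv [-12.   -5.6  41.1] sh [109.  89.  50.]
[-124.1  -38.5   13. ] rv [-11.8  -6.3  47. ] sh [120. 108.  50.]
[-125.6  -32.6   13. ] rv [-11.6  -6.9  52.9] sh [129. 128.  50.]
[-127.1  -26.7   13. ] rv [-11.3  -7.6  58.7] sh [137. 149.  50.]
[-128.5  -20.8   13. ] rv [-11.   -8.2  64.6] sh [142. 172.  50.]
[-130.   -14.9   13. ] rv [-10.7  -8.9  70.5] sh [146. 195.  50.]
```

Call:
{"op": "play_rows", "data": {"steps": [[-2, 0, 0, 0, 2, 8, 255], [-4, -0.3, 0, 0, 4, 16, 255], [-7, -0.5, 0, 0, 6, 27, 255], [-10, -0.8, 0, 0, 10, 39, 255], [-13, -1, 0, -1, 13, 50, 255], [-13, -1, 0, -1, 13, 50, 255]]}}

```text
time: 3.9
tool_pos: [0.4704, -0.1893, 0.2658]
eef_rot: [3.141, 0.229, 1.649]
force: [-0.5, -0.3, -2.1]
width: 0.256
grip_force: 59.0
```

Call:
{"op": "play_rows", "data": {"steps": [[0, 0, 3, 9, 2, 0, 255], [0, 0, 5.9, 18, 4, 0, 255], [0, 0, 8.8, 26, 7, 0, 255], [0, 0, 11.7, 35, 11, 0, 255], [0, 0, 14.7, 43, 15, 0, 255], [0, 0, 17.6, 52, 20, 0, 255], [0, 0, 20.5, 60, 25, 0, 255], [0, 0, 23.5, 68, 31, 0, 255], [0, 0, 26.5, 76, 37, 0, 255], [0, 0, 29.4, 83, 44, 0, 255]]}}

```text
time: 4.73
tool_pos: [0.5537, -0.1479, 0.2647]
eef_rot: [3.14, 0.227, 2.159]
force: [2.6, -1.5, -3.6]
width: 0.262
grip_force: 59.0
```

Call:
{"op": "play_rows", "data": {"steps": [[0, 0, 4.1, 10, 10, 0, 255], [0, 0, 8.2, 18, 21, 0, 255], [0, 0, 12.3, 27, 33, 0, 255], [0, 0, 16.4, 35, 47, 0, 255], [0, 0, 20.5, 41, 61, 0, 255], [0, 0, 24.6, 48, 75, 0, 255], [0, 0, 28.7, 53, 91, 0, 255], [0, 0, 33, 58, 107, 0, 255], [0, 0, 37, 61, 123, 0, 255], [0, 0, 41, 63, 138, 0, 255]]}}

```text
time: 5.57
tool_pos: [0.6161, -0.0104, 0.2642]
eef_rot: [-3.141, 0.226, 2.877]
force: [2.1, -3.4, -3.6]
width: 0.262
grip_force: 59.1
```

Call:
{"op": "play_rows", "data": {"steps": [[0, 0, 0, 0, 0, 0, 255], [0, 0, 0, 0, 0, 0, 255], [0, 0, 0, 0, 0, 0, 255]]}}

```text
time: 5.82
tool_pos: [0.6152, -0.0113, 0.2643]
eef_rot: [-3.141, 0.226, 2.87]
force: [-0.9, -2.2, -3.7]
width: 0.262
grip_force: 59.0
```

```bash
python3 - <<'E'
from h import *
o=robot.get_obs(); print(o['tool_pos'],np.degrees(o['eef_rot']),o['force'],o['q'])
w=snap('wrist','w2.png'); t=snap('top','t2.png'); c=cam('wrist',o); print(proj(c,(.5426,.0041,.1935)))
z=np.zeros((480,800,3),np.uint8); z[:,:400]=w[:,120:520]; z[:,400:]=cv2.resize(t[190:310,220:320],(400,480),interpolation=cv2.INTER_CUBIC); cv2.imwrite('pics/c2.png',z[:,:,::-1])
E
```

```text
[ 0.6151542  -0.01125894  0.26434623] [-179.97576704   12.92046049  164.46004564] [-0.86555661 -2.17276602 -3.70512268] [-0.47747797  0.27832241  0.46179404  1.81192736 -0.06945984  0.86513333
  1.29450428]
(np.float64(312.27313060804624), np.float64(100.70668328823098))
```

View pics/c2.png

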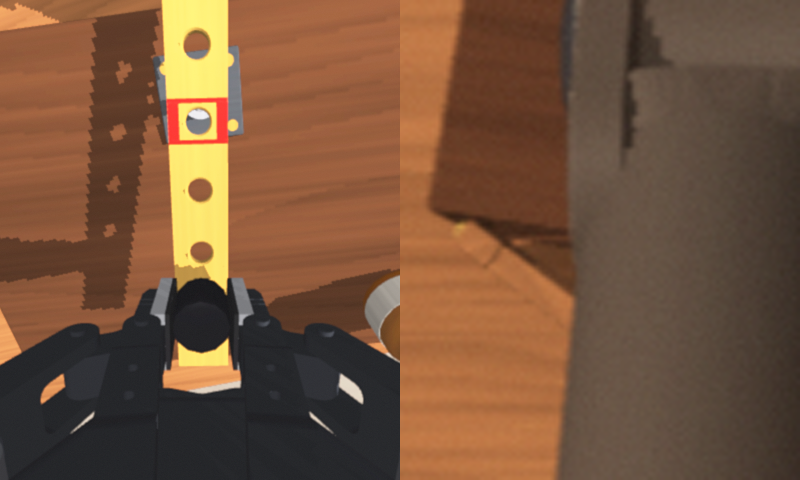

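```bash
cat > m2.py <<'E'
from h import *
import sys
im=cv2.imread(sys.argv[1]); 
E
python3 - <<'E'
from h import *
im=cv2.imread('pics/w2.png'); z=cv2.resize(im[30:160,260:380],None,fx=4.6,fy=4.6,interpolation=cv2.INTER_CUBIC); cv2.imwrite('pics/z2.png',z)
o={'tool_pos':[0.6151542,-0.01125894,0.26434623],'eef_rot':np.radians([-179.97576704,12.92046049,164.46004564])}
c=cam('wrist',o)
for q in [(282,68),(350,60),(352,125)]: print(ray(c,*q,.1745))
print('hole',ray(c,318,121,.2172),'knobtop?',ray(c,321,310,.277))
E
```

```text
[ 0.5252787  -0.00746829  0.1745    ]
[0.53107801 0.02690565 0.1745    ]
[0.56226893 0.02066519 0.1745    ]
hole [0.54875413 0.00545521 0.2172    ] knobtop? [ 0.6003396  -0.00749674  0.277     ]
```

View pics/z2.png

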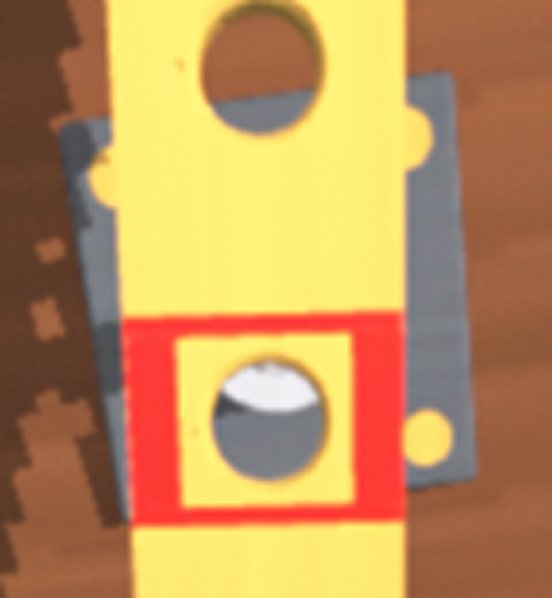

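```bash
python3 - <<'E'
from h import *
o={'tool_pos':[0.6151542,-0.01125894,0.26434623],'eef_rot':np.radians([-179.97576704,12.92046049,164.46004564])}
c=cam('wrist',o)
f=lambda u,v,z: ray(c,260+u/4.6,30+v/4.6,z)[:2]
g=lambda P:((np.array(proj(c,P))-[260,30])*4.6).round(0)
a,b,d=f(62,125,.174),f(450,72,.174),f(475,478,.174)
peg=(a+d)/2; print('peg',peg,np.linalg.norm(a-b),np.linalg.norm(b-d))
for P in (peg,[.5426,.0041]):
  print([g([P[0]+.0045*x,P[1]+.0045*y,.1935]) for x,y in((0,0),(1,0),(-1,0),(0,1),(0,-1))])
hole=f(271,420,.2172); print('hole',hole)
u=np.array([np.cos(np.radians(-15.54)),np.sin(np.radians(-15.54))])
hl=hole+.0046*u; print('level hole',hl,'needs',(peg-hl)*1e3, 'along',(peg-hl)@u*1e3,'lat',(peg-hl)@[-u[1],u[0]]*1e3)
# bar direction from edges (zoom): left edge (108,0)-(133,598), right (408,0)-(404,598)
E
```

```text
peg [0.54409262 0.007773  ] 0.04277023757530607 0.04326035843350226
[array([278., 330.]), array([290., 374.]), array([266., 285.]), array([320., 318.]), array([237., 342.])]
[array([240., 325.]), array([252., 369.]), array([228., 280.]), array([282., 313.]), array([199., 338.])]
hole [0.54897896 0.00579778]
level hole [0.5534108  0.00456538] needs [-9.31818075  3.20761659] along -9.83689801797441 lat 0.5939142270149864
```

The zoom shows the red hole at (271,420) in crop pixels. The pale arc in it is the keeper's collar, so the peg lies about 10 mm further toward the pivot. I'll fit the bar's pose from its hole centres.

```bash
cat > fit.py <<'E'
from h import *
from scipy.optimize import least_squares
def holes(im):
    hsv=cv2.cvtColor(im,cv2.COLOR_BGR2HSV); m=cv2.inRange(hsv,(18,90,110),(36,255,255))|cv2.inRange(hsv,(0,180,120),(8,255,255))|cv2.inRange(hsv,(172,180,120),(180,255,255))
    cs,hi=cv2.findContours(m,cv2.RETR_CCOMP,cv2.CHAIN_APPROX_NONE); out=[]
    for c,h in zip(cs,hi[0]):
        if h[3]>=0 and cv2.contourArea(c)>150:
            e=cv2.fitEllipse(c)
            if max(e[1])/min(e[1])<1.6 and max(e[1])<45: out.append((e[0][0],e[0][1],e[1]))
    return sorted(out,key=lambda a:a[1])
def fit(im,o,d,H=np.array([.5149,.1613]),px=None):
    c=cam('wrist',o); px=np.array(px if px is not None else [h[:2] for h in holes(im)])
    def pts(x):
        t,b=x[2:]; u=np.array([np.cos(b)*np.cos(t),np.sin(b)*np.cos(t),np.sin(t)]); n=np.array([-np.cos(b)*np.sin(t),-np.sin(b)*np.sin(t),np.cos(t)])
        P=np.r_[x[:2],.182]; return [P+u*k+n*.005 for k in d]
    r=least_squares(lambda x:np.ravel([np.array(proj(c,p)) for p in pts(x)]-px),[.42,.04,.2,-.27])
    P=r.x[:2]; b=r.x[3]; u=np.array([np.cos(b),np.sin(b)])
    print('P',P.round(4),'HP',np.linalg.norm(P-H).round(4),'tilt',np.degrees(r.x[2]).round(2),'bar',np.degrees(b).round(2),'rms px',np.sqrt(np.mean(r.fun**2)).round(2))
    print('level hole',(P+.135*u).round(4)); return P,u
E
python3 - <<'E'
from fit import *
o={'tool_pos':[0.6151542,-0.01125894,0.26434623],'eef_rot':np.radians([-179.97576704,12.92046049,164.46004564])}
im=cv2.imread('pics/w2.png')
h=holes(im); print(np.round([x[:2]+x[2] for x in h],1))
print(cam('wrist',o)[3:])
fit(im,o,[.105,.135,.165,.195],px=[(316.6,43.5),(318.9,121.3),(320.3,190),(322,252)])
if len(h)==4: fit(im,o,[.105,.135,.165,.195])
E
```

```text
[[315.8  45.4  26.8  28.1]
 [317.8 121.1  25.5  27.6]
 [319.3 189.3  23.7  24.7]
 [320.7 250.8  20.1  23. ]]
(array([0.52566394, 0.01349861, 0.3696671 ]), array([[ 2.68140766e-01,  8.50102412e-01,  4.53239913e-01],
       [ 9.63379552e-01, -2.36315543e-01, -1.26707547e-01],
       [-6.06755032e-04,  4.70617523e-01, -8.82337112e-01]]))
P [0.4221 0.0376] HP 0.1547 tilt 11.96 bar -14.11 rms px 0.17
level hole [0.553  0.0046]
P [0.4221 0.0375] HP 0.1547 tilt 11.16 bar -14.29 rms px 0.24
level hole [0.553  0.0042]
```

Call:
{"op": "play_rows", "data": {"steps": [[0, 0, -0.3, -3, 0.5, 0, 255], [0, 0, -0.8, -6, 1, 0, 255], [0, 0, -1.2, -9.3, 1.6, 0, 255], [0, 0, -1.2, -9.3, 1.6, 0, 255], [0, 0, -1.2, -9.3, 1.6, 0, 255], [0, 0, -1.2, -9.3, 1.6, 0, 255]]}}

```text
time: 6.42
tool_pos: [0.6062, -0.0075, 0.2651]
eef_rot: [3.141, 0.227, 2.853]
force: [-0.9, -2.8, -2.8]
width: 0.256
grip_force: 59.0
```

```bash
python3 - <<'E'
from fit import *
o=robot.get_obs(); print(o['time'],o['tool_pos'],np.degrees(o['eef_rot']),o['force'].round(1))
im=snap('wrist','w3.png')[:,:,::-1].copy(); h=holes(im); print(np.round([x[:2]+x[2] for x in h],1))
if len(h)==4: fit(im,o,[.105,.135,.165,.195])
c=cam('wrist',o)
print('plate TL/BR pred', [proj(c,(.5441+dx,.0078+dy,.174)) for dx,dy in ((0,0),)], 'pegtop',proj(c,(.5441,.0078,.1935)))
cv2.imwrite('pics/z3.png',cv2.resize(im[30:160,260:380],None,fx=4.6,fy=4.6,interpolation=cv2.INTER_CUBIC))
E
```

```text
6.4167 [ 0.60616111 -0.00750424  0.26511235] [179.96758504  12.98432519 163.4761597 ] [-0.9 -2.8 -2.8]
[[314.7  44.9  26.8  27.9]
 [316.9 120.7  26.2  27.9]
 [318.2 188.7  23.9  24.7]
 [319.7 250.1  20.2  23. ]]
P [0.4139 0.0442] HP 0.1547 tilt 11.28 bar -15.28 rms px 0.17
level hole [0.5441 0.0086]
plate TL/BR pred [(np.float64(316.33096622138913), np.float64(116.17500348010623))] pegtop (np.float64(315.82874879354597), np.float64(122.28536942856805))
```

View pics/z3.png

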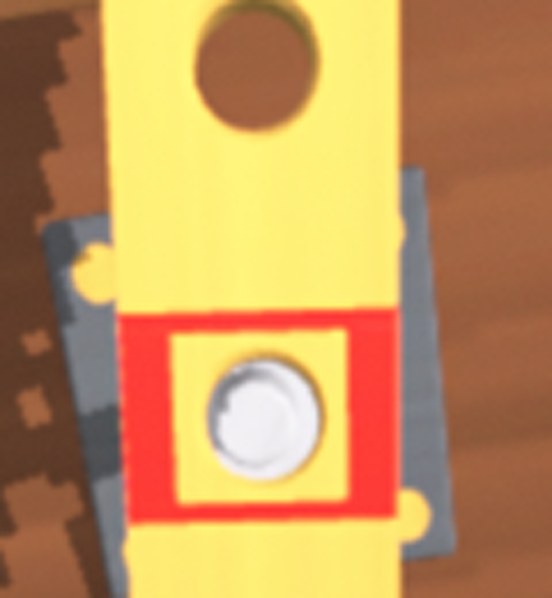

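The red hole is now centred over the peg: its top shows at about (257,420) with the hole at (263,418). I'll lower the bar along its arc to just above the peg.

Call:
{"op": "play_rows", "data": {"steps": [[0.3, 1.2, 0, 1.7, -0.7, -4.4, 255], [0.7, 2.4, 0, 3.3, -1.3, -8.8, 255], [1, 3.6, 0, 4.8, -1.9, -13.2, 255], [1.3, 4.8, 0, 6.2, -2.5, -17.6, 255], [1.3, 4.8, 0, 6.2, -2.5, -17.6, 255], [1.3, 4.8, 0, 6.2, -2.5, -17.6, 255]]}}

```text
time: 6.97
tool_pos: [0.6133, -0.0106, 0.2471]
eef_rot: [-3.139, 0.14, 2.852]
force: [0.3, -1.8, -1.0]
width: 0.257
grip_force: 59.4
```

```bash
cat > look.py <<'E'
from fit import *
import sys
o=robot.get_obs(); print(o['time'],o['tool_pos'],np.degrees(o['eef_rot']).round(2),o['force'].round(1),o['torque'].round(2))
im=snap('wrist',sys.argv[1])[:,:,::-1].copy(); h=holes(im); print(np.round([x[:2]+x[2] for x in h],1))
if len(h)==4: P,u=fit(im,o,[.105,.135,.165,.195]); d=np.array([.5440,.0078])-(P+.135*u); print('peg-hole along',d@u*1e3,'lat',d@[-u[1],u[0]]*1e3)
c=cam('wrist',o); print('pegtop pred',np.round(proj(c,(.5440,.0078,.1935)),1))
# bright peg region near red hole
x,y=[int(q) for q in min(h,key=lambda a:abs(a[1]-121))[:2]]; w=im[y-14:y+15,x-14:x+15]; hs=cv2.cvtColor(w,cv2.COLOR_BGR2HSV); m=cv2.inRange(hs,(0,0,150),(180,40,255)); ys,xs=np.nonzero(m); print('bright',len(xs),x-14+xs.mean() if len(xs) else 0,y-14+ys.mean() if len(xs) else 0)
E
python3 look.py w4.png
```

```text
6.9667 [ 0.61332658 -0.01063833  0.24709667] [-179.88    8.04  163.44] [ 0.3 -1.8 -1. ] [-0.45  0.13  0.41]
[[316.4  40.2  27.   28.2]
 [318.2 117.1  26.5  28.1]
 [319.5 186.3  24.5  25. ]
 [320.9 249.   20.7  23.6]]
P [0.4138 0.0441] HP 0.1547 tilt 6.78 bar -15.44 rms px 0.24
level hole [0.5439 0.0082]
peg-hole along 0.18117242327027594 lat -0.37567469934898373
pegtop pred [317.6 120. ]
bright 481 318.1975051975052 117.02286902286902
```

Call:
{"op": "play_rows", "data": {"steps": [[0.1, 0.5, 0, 0.5, -0.4, -1.8, 255], [0.25, 1, 0, 1, -0.6, -3.6, 255], [0.35, 1.3, 0, 1.4, -0.7, -5, 255], [0.35, 1.3, 0, 1.4, -0.7, -5, 255], [0.35, 1.3, 0, 1.4, -0.7, -5, 255]]}}

```text
time: 7.43
tool_pos: [0.6144, -0.011, 0.2427]
eef_rot: [-3.14, 0.118, 2.853]
force: [0.6, -1.3, -0.6]
width: 0.258
grip_force: 59.4
```

Call:
{"op": "play_rows", "data": {"steps": [[0.1, 0.3, 0, 0.2, -0.1, -1, 255], [0.15, 0.5, 0, 0.5, -0.1, -2, 255], [0.15, 0.5, 0, 0.5, -0.1, -2, 255], [0.15, 0.5, 0, 0.5, -0.1, -2, 255]]}}

```text
time: 7.77
tool_pos: [0.6147, -0.0111, 0.2406]
eef_rot: [-3.139, 0.108, 2.853]
force: [0.5, -2.5, -0.2]
width: 0.261
grip_force: 59.4
```

Call:
{"op": "play_rows", "data": {"steps": [[0.1, 0.3, 0, 0.2, -0.1, -1, 255], [0.15, 0.5, 0, 0.5, -0.1, -2, 255], [0.15, 0.5, 0, 0.5, -0.1, -2, 255], [0.15, 0.5, 0, 0.5, -0.1, -2, 255]]}}

```text
time: 8.1
tool_pos: [0.6152, -0.0112, 0.2385]
eef_rot: [-3.139, 0.099, 2.853]
force: [-0.6, -1.1, -0.7]
width: 0.259
grip_force: 59.4
```

```bash
python3 look.py w5.png
```

```text
8.1 [ 0.61518752 -0.01122889  0.23853155] [-179.87    5.66  163.47] [-0.6 -1.1 -0.7] [-0.37  0.1   0.45]
[[316.6  41.7  27.2  28. ]
 [318.5 118.6  26.7  27.8]
 [319.7 187.8  24.3  24.9]
 [320.9 250.5  21.   23.5]]
P [0.4139 0.0442] HP 0.1547 tilt 4.59 bar -15.45 rms px 0.22
level hole [0.544  0.0082]
peg-hole along 0.10632647381297247 lat -0.3772393280191876
pegtop pred [317.6 120.9]
bright 487 318.4640657084189 118.49075975359342
```

Call:
{"op": "play_rows", "data": {"steps": [[0.1, 0.3, 0, 0.2, -0.2, -1, 255], [0.15, 0.5, 0, 0.4, -0.3, -2, 255], [0.15, 0.5, 0, 0.4, -0.3, -2, 255], [0.15, 0.5, 0, 0.4, -0.3, -2, 255]]}}

```text
time: 8.48
tool_pos: [0.6156, -0.0115, 0.2365]
eef_rot: [-3.139, 0.09, 2.853]
force: [-0.2, -2.0, -0.6]
width: 0.257
grip_force: 59.4
```

Call:
{"op": "play_rows", "data": {"steps": [[0.1, 0.3, 0, 0.2, -0.1, -1, 255], [0.15, 0.5, 0, 0.4, -0.1, -2, 255], [0.15, 0.5, 0, 0.4, -0.1, -2, 255], [0.15, 0.5, 0, 0.4, -0.1, -2, 255]]}}

```text
time: 8.82
tool_pos: [0.6161, -0.0116, 0.2346]
eef_rot: [-3.14, 0.081, 2.853]
force: [-0.9, -1.8, -0.3]
width: 0.261
grip_force: 59.4
```

Call:
{"op": "play_rows", "data": {"steps": [[0.1, 0.3, 0, 0.2, -0.1, -1, 255], [0.15, 0.5, 0, 0.4, -0.1, -2, 255], [0.15, 0.5, 0, 0.4, -0.1, -2, 255], [0.15, 0.5, 0, 0.4, -0.1, -2, 255]]}}

```text
time: 9.15
tool_pos: [0.6165, -0.0117, 0.2326]
eef_rot: [-3.139, 0.072, 2.853]
force: [-0.2, -2.1, -0.7]
width: 0.262
grip_force: 59.5
```

```bash
python3 look.py w6.png
```

```text
9.15 [ 0.61645821 -0.01173612  0.23257087] [-179.88    4.1   163.47] [-0.2 -2.1 -0.7] [-0.4   0.01  0.41]
[[316.7  41.9  27.2  28. ]
 [318.6 118.7  26.8  27.3]
 [319.7 188.   24.4  25. ]
 [321.  250.7  20.9  23.5]]
P [0.4138 0.0441] HP 0.1548 tilt 2.94 bar -15.45 rms px 0.26
level hole [0.5439 0.0081]
peg-hole along 0.13193520298941944 lat -0.28830412886938867
pegtop pred [317.8 120.5]
bright 484 318.5929752066116 118.88636363636364
```

Call:
{"op": "play_rows", "data": {"steps": [[0.1, 0.3, 0, 0.2, -0.1, -1, 255], [0.1, 0.5, 0, 0.3, -0.2, -2, 255], [0.1, 0.5, 0, 0.3, -0.2, -2, 255], [0.1, 0.5, 0, 0.3, -0.2, -2, 255]]}}

```text
time: 9.53
tool_pos: [0.6168, -0.0119, 0.2306]
eef_rot: [-3.139, 0.063, 2.853]
force: [0.1, -1.6, -0.1]
width: 0.257
grip_force: 59.5
```

Call:
{"op": "play_rows", "data": {"steps": [[0.1, 0.3, 0, 0.2, 0, -1, 255], [0.1, 0.5, 0, 0.3, -0.1, -2, 255], [0.1, 0.5, 0, 0.3, -0.1, -2, 255], [0.1, 0.5, 0, 0.3, -0.1, -2, 255]]}}

```text
time: 9.87
tool_pos: [0.6171, -0.012, 0.2286]
eef_rot: [-3.138, 0.054, 2.853]
force: [0.3, -2.1, -0.2]
width: 0.257
grip_force: 59.5
```

Call:
{"op": "play_rows", "data": {"steps": [[0.1, 0.3, 0, 0.2, 0, -1, 255], [0.1, 0.5, 0, 0.3, -0.1, -2, 255], [0.1, 0.5, 0, 0.3, -0.1, -2, 255], [0.1, 0.5, 0, 0.3, -0.1, -2, 255]]}}

```text
time: 10.2
tool_pos: [0.6173, -0.0121, 0.2266]
eef_rot: [-3.137, 0.045, 2.853]
force: [-0.5, -1.8, -0.1]
width: 0.26
grip_force: 59.5
```

```bash
python3 look.py w7.png
```

```text
10.2 [ 0.61733058 -0.01212053  0.22655511] [-179.74    2.57  163.48] [-0.5 -1.8 -0.1] [-0.39 -0.06  0.4 ]
[[317.2  42.7  27.1  28.2]
 [318.7 119.6  26.7  27.3]
 [319.9 188.9  24.3  24.8]
 [321.1 251.4  20.9  23.5]]
P [0.4139 0.0441] HP 0.1547 tilt 1.33 bar -15.52 rms px 0.22
level hole [0.5439 0.008 ]
peg-hole along 0.10530359509100297 lat -0.18531629273976594
pegtop pred [318.1 120.4]
bright 470 318.5531914893617 119.7595744680851
```

Call:
{"op": "play_rows", "data": {"steps": [[0.1, 0.3, 0, 0.2, 0, -1, 255], [0.1, 0.5, 0, 0.3, -0.1, -2, 255], [0.2, 0.8, 0, 0.4, -0.1, -3, 255], [0.2, 1, 0, 0.6, -0.2, -4, 255], [0.2, 1, 0, 0.6, -0.2, -4, 255]]}}

```text
time: 10.67
tool_pos: [0.6179, -0.0123, 0.2224]
eef_rot: [-3.135, 0.027, 2.853]
force: [0.7, -2.5, 0.5]
width: 0.265
grip_force: 59.5
```

Call:
{"op": "play_rows", "data": {"steps": [[0.1, 0.3, 0, 0.2, 0, -1, 255], [0.1, 0.5, 0, 0.3, -0.1, -2, 255], [0.2, 0.8, 0, 0.4, -0.1, -3, 255], [0.2, 1, 0, 0.5, -0.1, -4, 255], [0.2, 1, 0, 0.5, -0.1, -4, 255]]}}

```text
time: 11.08
tool_pos: [0.6185, -0.0124, 0.2184]
eef_rot: [-3.134, 0.009, 2.853]
force: [-0.2, -1.4, 1.0]
width: 0.259
grip_force: 59.4
```

```bash
python3 look.py w8.png
```

```text
11.0833 [ 0.61848637 -0.0124196   0.21842888] [-179.55    0.53  163.49] [-0.2 -1.4  1. ] [-0.3  -0.09  0.36]
[[317.3  43.3  27.   28.1]
 [318.4 120.3  27.2  27.6]
 [320.1 189.4  24.3  24.6]
 [321.4 251.9  20.1  23.2]]
P [0.4138 0.0439] HP 0.1549 tilt -0.91 bar -15.46 rms px 0.25
level hole [0.5439 0.0079]
peg-hole along 0.09669975252650809 lat -0.12214009785114469
pegtop pred [318.1 119.4]
bright 480 318.46458333333334 120.13958333333333
```

Still no peg contact, about 3 mm to go. I'll press on in 1 mm steps down to the stop.

Call:
{"op": "play_rows", "data": {"steps": [[0, 0.3, 0, 0.1, 0, -1, 255], [0, 0.4, 0, 0.2, 0, -2, 255], [0, 0.4, 0, 0.2, 0, -2, 255], [0, 0.4, 0, 0.2, 0, -2, 255]]}}

```text
time: 11.47
tool_pos: [0.6186, -0.0124, 0.2167]
eef_rot: [-3.132, 0.003, 2.853]
force: [0.1, -2.3, -0.1]
width: 0.261
grip_force: 59.4
```

Call:
{"op": "play_rows", "data": {"steps": [[0, 0, 0, 0, 0, -0.5, 255], [0, 0, 0, 0, 0, -1, 255], [0, 0, 0, 0, 0, -1, 255], [0, 0, 0, 0, 0, -1, 255]]}}

```text
time: 11.8
tool_pos: [0.6187, -0.0124, 0.216]
eef_rot: [-3.132, 0.003, 2.853]
force: [-0.7, -1.8, 4.0]
width: 0.259
grip_force: 59.8
```

Call:
{"op": "play_rows", "data": {"steps": [[0, 0, 0, 0, 0, -0.5, 255], [0, 0, 0, 0, 0, -1, 255], [0, 0, 0, 0, 0, -1, 255], [0, 0, 0, 0, 0, -1, 255]]}}

```text
time: 12.13
tool_pos: [0.6193, -0.0126, 0.2158]
eef_rot: [-3.133, 0.005, 2.853]
force: [-0.9, -2.9, 8.2]
width: 0.259
grip_force: 60.3
```

Call:
{"op": "play_rows", "data": {"steps": [[0, 0, 0, 0, 0, -0.5, 255], [0, 0, 0, 0, 0, -0.5, 255], [0, 0, 0, 0, 0, 0.5, 255], [0, 0, 0, 0, 0, 0.5, 120], [0, 0, 0, 0, 0, 0.5, 100], [0, 0, 0, 0, 0, 0.5, 100], [0, 0, 0, 0, 0, 0.5, 80], [0, 0, 0, 0, 0, 0.5, 80]]}}

```text
time: 12.8
tool_pos: [0.6184, -0.0122, 0.2148]
eef_rot: [-3.132, 0.002, 2.853]
force: [0.4, -0.4, -0.4]
width: 0.685
grip_force: 0.0
```

```bash
python3 look.py w9.png; python3 -c "
from h import *; print(robot.get_obs()['width'])"
```

```text
12.8 [ 0.61843068 -0.01219378  0.21482581] [-1.7945e+02  1.3000e-01  1.6349e+02] [ 0.4 -0.4 -0.4] [-0.01 -0.01 -0.02]
[[316.9  42.9  27.6  28.4]
 [318.  120.9  27.5  28.2]
 [319.7 190.8  24.   25.1]
 [321.  253.9  20.1  23.7]]
P [0.4139 0.0439] HP 0.1549 tilt -1.37 bar -15.46 rms px 0.25
level hole [0.544  0.0079]
peg-hole along 0.06699501052434642 lat -0.12771391191176867
pegtop pred [317.5 119.6]
bright 503 318.0357852882704 120.6958250497018
0.6875858547108677
```

Call:
{"op": "play_rows", "data": {"steps": [[0, 0, 0, 0, 0, 5, 60], [0, 0, 0, 0, 0, 15, 60], [0, 0, 0, 0, 0, 35, 60], [0, 0, 0, 0, 0, 60, 60], [0, 0, 0, 0, 0, 90, 60], [0, 0, 0, 0, 0, 110, 60], [0, 0, 0, 0, 0, 110, 60], [0, 0, 0, 0, 0, 110, 60]]}}

```text
time: 13.52
tool_pos: [0.6193, -0.0126, 0.3274]
eef_rot: [-3.133, 0.006, 2.853]
force: [-0.1, 1.1, -0.5]
width: 0.768
grip_force: 0.0
```

```bash
python3 - <<'E'
from h import *
w=snap('wrist','w10.png'); s=snap('scene','s10.png')
z=np.zeros((480,800,3),np.uint8); z[:,:400]=w[:,120:520]; z[:,400:]=cv2.resize(s[150:330,200:350],(400,480),interpolation=cv2.INTER_CUBIC); cv2.imwrite('pics/c10.png',z[:,:,::-1])
E
```

```text
(no output)
```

View pics/c10.png

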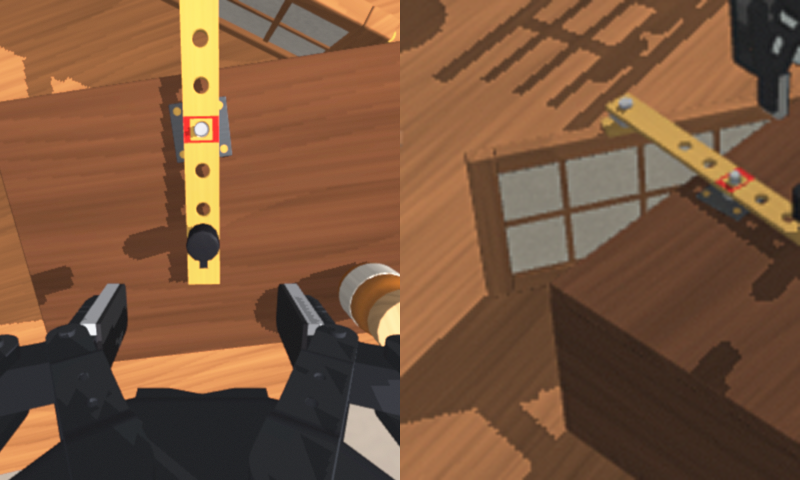

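The red hole is seated over the peg: in the wrist crop the peg top shows above the bar at about (201,129). The knob is released at (203,242), and the scene crop agrees. The jar is undisturbed, so I'll hand in.

```bash
python3 -c "
from station import robot; print(robot.close_job())"
```

```text
the job is handed in; nothing more can be done
None
```

The door is propped open, with the bar's red-marked middle hole seated level over the peg and the knob released, and the job is handed in at about 13.5 s; no verdict came back, and the knob measured about 77 mm from the peg, close to the 75.5 mm limit.

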